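# Honing rod out of a half-open drawer

### The job

The drawer of the low bamboo unit stands half open and will not go further. Take the ceramic honing rod by its handle, tilt it handle end up and draw it out diagonally through the short opening without knocking or pressing its brittle ceramic hard against the unit, leaving the wooden turner in the drawer and the other things on the counter where they are. Finish while still holding the rod: its middle over the chopping board, roughly level, the whole of it at least 15 cm above the counter and touching nothing but the gripper.

Things in the scene. Friction and masses are not known exactly. Their poses are not given: they have to be found in the camera images.
- unit: Low bamboo drawer unit; nothing of it moves. Origin on the counter, on the centre line, below the front edge of its top panel; z up, x the way the drawer opens. Cabinet x -335 to 0 mm, 256 mm wide; top panel z 85 to 97 mm, drawer below it and half out, inside x -165 to 150 and y -105 to 105 mm. Opening from above: 150 mm (x) by 210 mm (y).
- drawer_floor (a point): Centre of the drawer's inner floor within the opening, 20 mm above the counter (unit x 75 mm); axes as the unit. Drawer side walls rise to 70 mm above the counter, 8 mm thick.
- drawer_front (a point): Middle of the upper edge of the drawer's front panel, 75 mm above the counter (unit x 158 mm); axes as the unit. The panel is 16 mm thick and 254 mm wide; its small knob sticks out 18 mm, 42 mm above the counter.
- rod: Ceramic honing rod, 300 mm long, 0.16 to 0.26 kg, loose in the drawer's left or right half, handle in the opening. Origin: halfway along, on its underside; x towards the handle's butt, z up. Handle black, flat-sided, x 30 to 150 mm, 26 wide, 26 high; white rod 12 mm thick, axis at z 13; rubber end cap 26 mm thick, x -150 to -136. Centre of mass about x 45 mm.
- ceramic: The brittle part of the honing rod, fixed in its handle: the white ceramic rod with its rubber end cap. Origin: on the rod's axis, halfway along the whole 300 mm (13 mm above the underside), axes as the rod. A push or knock of more than 15 N against the unit breaks it.
- rod_butt (a point): Centre of the handle's end face (on the rod's axis), axes as the rod.
- rod_tip (a point): Centre of the end face of the rubber cap (on the rod's axis), at the other end, axes as the rod.
- rod_mid (a point): Point on the rod's axis halfway along its 300 mm, axes as the rod.
- turner: Wooden turner, 290 mm long, lying flat along the drawer in the other half, 88 mm beside the rod: blade 100 by 44 by 6 mm in the opening, handle 20 mm wide and 10 mm thick under the top panel. Origin: underside, 5 mm from its halfway point; x towards the blade. Loose; to be left there.
- board: Chopping board, 220 (x) by 300 (y) by 20 mm, lying flat, fixed to the counter beyond the drawer's front. Origin: centre of its underside.
- knife: Chef's knife, 263 mm long, 34 mm wide, 18 mm high, lying loose on the board along the board's y. Origin: underside, near its middle.
- mill: Dark wooden pepper mill, 152 mm high, 56 mm wide, on the far side of the counter. Origin: centre of its underside.

How it is judged:
On the way:
1. the handle end is lifted over the drawer's front while the tip is still under the unit's top panel (height (world z) of rod_butt above 0.085 m and x of rod_tip in the frame of unit below -0.04 m and contact force between the fingers and rod above 1 N), for 0.1 s.
At the end, for the whole second after the job is handed in: The gripper holds the rod still and roughly level (within 20 degrees), both ends of its axis more than 150 mm above the counter, the middle of the rod above the chopping board's outline, touching nothing but the gripper; the turner lies in the drawer within 40 mm of its place (height (world z) of each of rod_butt, rod_tip above 0.15 m and angle between rod's own x axis and vertical between 1.2208 and 1.9208 rad and x of rod_mid in the frame of board between -0.11 and 0.11 m and y of rod_mid in the frame of board between -0.15 and 0.15 m and contact force between the fingers and rod above 2 N and contact force between rod and unit below 0.3 N and contact force between rod and knife below 0.3 N and contact force between rod and mill below 0.3 N and linear speed of rod below 0.03 m/s and angular speed of rod below 0.2 rad/s and z of turner in the frame of unit below 0.04 m and distance of turner from where it was at the start of the episode below 0.04 m); the arm keeps its last pose, push and grip.
It fails at once if the brittle ceramic is pushed or knocked against the unit with more than 15 N (contact force between ceramic and unit above 15 N).
It fails at once if the gripper takes the rod by its ceramic instead of its handle (contact force between the fingers and ceramic above 1 N).
It fails at once if the turner is shifted more than 40 mm (distance of turner from where it was at the start of the episode above 0.04 m).
It fails at once if the knife is shifted more than 40 mm (distance of knife from where it was at the start of the episode above 0.04 m).
It fails at once if the pepper mill is shifted more than 40 mm or tipped (distance of mill from where it was at the start of the episode above 0.04 m or angle between mill's own z axis and vertical above 0.4 rad).
It also fails if it takes over 43 s, if anything falls off the work surface, if the arm or the gripper's body presses on something with over 40 N, if the wrist force passes 120 N, or if a joint passes its speed limit or range.

### The arm

A 6-joint arm with a two-finger parallel gripper is mounted at the origin on the work surface. World frame = base frame: x ahead of the robot, y to its left, z up, the work surface at z = 0. Lengths are in m, angles in rad, forces in N, time in s.
With the tool pointing down it reaches from about 0.35 to 0.975 m from the base axis. Payload 7.1 kg.
Tool frame: the origin (TCP) lies at the very end of the fingers, on their centre line; the grasp point (between the pads) lies 19 mm behind it; z points along the fingers, y is the line along which they close (so a half turn about z gives the same grasp; the last joint's range is limited). The gripper opens to 88 mm and grips with 3 to 60 N. Pads are 20 mm wide; open, the fingers measure 115 mm over their backs; the gripper's body (75 mm by 178 mm) begins 61 mm behind the grasp point.
Start: joints at [-1.139, 0.423, 1.63, -0, 1.089, -0.019], TCP at [0.272, -0.563, 0.223] pointing down, gripper open.
Joint ranges: [-3, 3], [-0.9, 2.11], [0.09, 2.58], [-1.31, 4.45], [0.11, 2.69], [-2.54, 2.54]. Speed limits (rad/s): [2.39, 2.39, 3.01, 3.14, 3.14, 3.14].

### API

Orientations are given as a unit quaternion [w, x, y, z].
In Python, from workcell import manip gives the robot as it stands. The module is installed in compiled form; this text tells all that it offers.
- The arm moves only by the tool play_rows, never from a script. Its argument "series" is a list of rows, each an object with "slide": the shift along the tool's x, y, z in fractions of the full range, 1 being 0.8 m, a list of three; "dr": the turn, a rotation vector about the tool's x, y, z in fractions of the full range, 1 being 90 degrees, a list of three; "hand": the opening, from -1 (shut) to 1 (fully open). A call has 1 to 20 rows; each row is the pose to reach, as a shift and turn from the pose commanded when the call began, along the tool's axes at that moment; what a row does not reach only later rows make up. A row lasts 1/10 s, in which the tool goes at most 50 mm and 8.59 degrees, less where a joint would pass 70% of its speed; a pose out of reach is approached as far as the arm can. A shift or turn number past 1, either way, is cut back to 1. A call with a gripper value outside its range is refused whole. The fingers move at their own pace and stop on an object; the grip force is fixed at half the most. Time passes only in rows, so rows that repeat a pose let the fingers close. It gives the time, the measured TCP pose, the force, the opening and the grip force at its end, in the units of the state.
- manip.observe(): the state, without advancing time (a new reading comes with each control period).
- manip.capture(name): name is "side" or "top" or "wrist"; returns a dict with "color" (420x560x3 uint8, red, green, blue), "K" (3x3 intrinsics, pixels), "dist" ([k1, k2, p1, p2, k3] as OpenCV has them; the pictures are not rectified), "world_from_camera" (4x4, takes a point from camera to world coordinates). Camera axes: x right, y down, z forward; pixel columns grow to the right and rows downward; lengths in m; the calibration is good to about 2 mm. A picture is of the moment at which its call begins. There is no depth.
- manip.finish_job(): hands the job in; it is judged then, once.
Trained networks look in a picture, given as the dict that the camera call returned (one of the last four; its "shot" number tells which), for a name from the list of things; names that differ only in an ending like _2 or _b are one class to them, and where a whole thing is asked for, a point or a joint stands for the part that bears it (a point fixed in the world has none). Each returns a list of dicts, best first, with "score" (0 to 1); they miss things now and then, are a little off and sometimes report something else, mostly with a low value. They report only what shows in the picture. A call takes as long as a camera call.
- manip.boxes_of(label, picture): "rect" ([left, top, right, bottom] in pixels, round what is visible of it).
- manip.pinpoint(label, picture): "pixel" ([column, row] in pixels: a listed point, or the origin of a listed thing).
The state is a dict: "time": time; "joint_pos": joint angles; "qd": joint speeds; "tau": joint torques, N m; "tool_pos": TCP position; "eef_rot": TCP orientation; "wrist_force": force on the tool from outside, world axes, zero at the start; "ft_torque": the same for the moment, N m; "opening": finger opening in m; "grip_force": force on a finger pad.
Only numpy, scipy, OpenCV 4.12 (cv2) and the standard library are available. Lean on these libraries where they do the work, as an engineer would, in place of code of your own. Each camera call takes 0.05 s, during which the arm holds its last target. There are 200 camera calls.

## Working session

There is one attempt and no reset: what is moved stays moved. The work goes in short steps, Python scripts to look and compute and a tool call to move; the robot and the scene stay as the last step left them, time stands still between calls to the robot, and variables do not carry over. Pictures are saved under pics/ and viewed, at most 10 in all, crops included, and the job is handed in when it is done.

Besides the shell and the picture viewer there is one more tool, called after ">>>" as name(argument=value, ...) on one line, values as JSON. play_rows: Moves the arm, as the interface text tells. Its arguments: {"type":"object","properties":{"series":{"type":"array","items":{"type":"object","properties":{"slide":{"type":"array","items":{"type":"number"}},"dr":{"type":"array","items":{"type":"number"}},"hand":{"type":"number"}}}}},"required":["series"]}

```bash
mkdir -p pics; cat > h.py <<'E'
import numpy as np, cv2
from workcell import manip
from scipy.spatial.transform import Rotation as R
def ray(p,px):
    u=cv2.undistortPoints(np.array([[px]],float),p["K"],np.array(p["dist"],float))[0,0]
    T=np.array(p["world_from_camera"]); d=T[:3,:3]@np.array([u[0],u[1],1]); return T[:3,3],d/np.linalg.norm(d)
def tri(rs):
    A=sum(np.eye(3)-np.outer(d,d) for o,d in rs); b=sum((np.eye(3)-np.outer(d,d))@o for o,d in rs)
    x=np.linalg.solve(A,b); return x,[float(np.linalg.norm((np.eye(3)-np.outer(d,d))@(x-o))) for o,d in rs]
def atz(r,z): o,d=r; return o+d*(z-o[2])/d[2]
def proj(p,X):
    T=np.linalg.inv(np.array(p["world_from_camera"])); return cv2.projectPoints(np.array([X],float),cv2.Rodrigues(T[:3,:3])[0],T[:3,3],p["K"],np.array(p["dist"],float))[0][0,0]
E
cat > a.py <<'E'
from h import *
np.set_printoptions(precision=3,suppress=True)
P={n:manip.capture(n) for n in("side","top","wrist")}
for n,p in P.items(): cv2.imwrite(f"pics/{n}0.png",p["color"][:,:,::-1])
for l in["unit","drawer_floor","drawer_front","rod","rod_butt","rod_tip","rod_mid","turner","board","knife","mill"]:
    rs=[]
    for n in P:
        r=manip.pinpoint(l,P[n])
        if r: print(l,n,np.array(r[0]["pixel"]),round(r[0]["score"],2)); rs.append(ray(P[n],r[0]["pixel"]))
    if len(rs)>1: print("   ",*tri(rs))
print(manip.observe())
for n in P: print(n,np.array(P[n]["world_from_camera"]))
E
python3 a.py; python3 -c "
import cv2,numpy as np
a=[cv2.imread(f'pics/{n}0.png') for n in('side','top')]
cv2.imwrite('pics/c0.png',cv2.resize(np.vstack(a),(800,600)) if 0 else cv2.resize(np.hstack(a),(800,300)))"
```

```text
unit side [307.2 268.3] 0.88
unit top [232.2 259.3] 0.98
    [0.489 0.069 0.006] [0.0028799627168760223, 0.0028799627168759126]
drawer_floor side [320.8 245.9] 0.66
drawer_floor top [268.  257.7] 0.6
    [ 0.49  -0.014  0.015] [0.004937130654266983, 0.004937130654266765]
drawer_front side [332.  209.7] 0.81
drawer_front top [303.9 258.5] 0.64
    [ 0.491 -0.091  0.077] [0.0022003737595014264, 0.0022003737595013206]
rod top [232.4 280.5] 0.6
rod_butt side [345.1 229.1] 0.72
rod_butt top [299.3 280.5] 0.62
    [ 0.445 -0.081  0.037] [0.0014566001067025452, 0.0014566001067023947]
rod_mid top [227.8 284.1] 0.6
turner top [229.1 243.6] 0.62
board side [349.4 189.3] 0.9
board top [412.2 251.8] 0.71
    [ 0.511 -0.345 -0.003] [0.008207800271293935, 0.008207800271293923]
knife side [366.9 186.4] 0.87
knife top [416.2 267.5] 0.6
    [ 0.467 -0.352  0.015] [0.00034798039400267897, 0.0003479803940027237]
mill side [252.7 193.6] 0.77
mill top [337.2 137.9] 0.59
    [ 0.77  -0.177  0.001] [0.001437119071668482, 0.0014371190716685953]
{'time': 1.8, 'joint_pos': array([-1.139,  0.423,  1.63 ,  0.   ,  1.089, -0.019]), 'qd': array([-0.   , -0.001,  0.001,  0.   , -0.   , -0.002]), 'tau': array([  0.   , -54.457, -27.404,   0.064,   0.017,  -0.   ]), 'tool_pos': array([ 0.272, -0.563,  0.223]), 'eef_rot': array([0.   , 0.975, 0.224, 0.   ]), 'wrist_force': array([-0.51 ,  0.487, -0.387]), 'ft_torque': array([ 0.022,  0.023, -0.03 ]), 'grip_force': 0.0, 'opening': 0.08760260877531764}
side [[-0.898 -0.248  0.362  0.2  ]
 [-0.439  0.488 -0.755  0.822]
 [ 0.011 -0.837 -0.547  0.702]
 [ 0.     0.     0.     1.   ]]
top [[-0.012 -0.998  0.067  0.519]
 [-1.     0.011 -0.007 -0.031]
 [ 0.007 -0.067 -0.998  1.232]
 [ 0.     0.     0.     1.   ]]
wrist [[ 0.436 -0.865 -0.249  0.34 ]
 [-0.9   -0.419 -0.119 -0.53 ]
 [-0.002  0.276 -0.961  0.384]
 [ 0.     0.     0.     1.   ]]
```

View pics/top0.png

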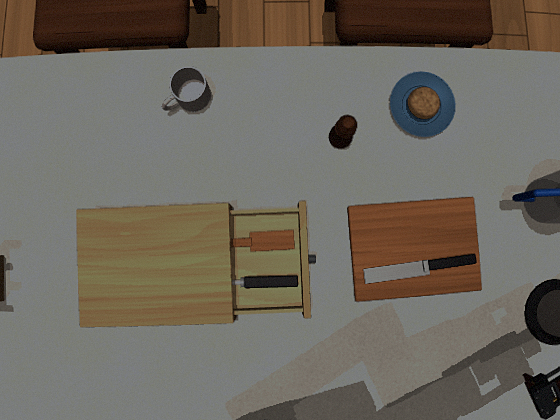

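View pics/side0.png

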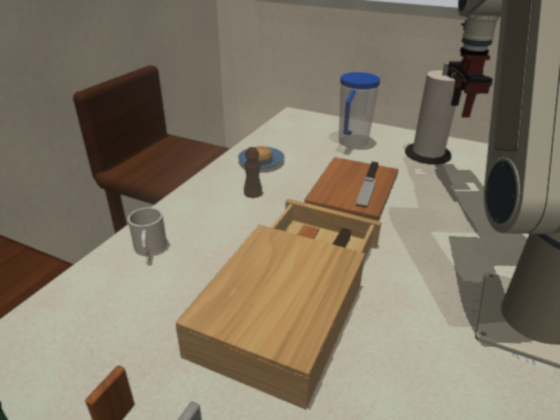

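The top view shows the black handle at about columns 244–298, row 282, the turner blade near (272, 240), the drawer front at column 305 and the board around (415, 250). The side view agrees. The unit's x axis points along world -y. I'll move above the drawer for a wrist view.

The rows are not in the units I measure in: shifts go in shares of 0.8 m and turns go in shares of 90 degrees. I convert before sending: -0.427 m is -0.5338, 0.4 m is 0.5, -65 degrees is -0.7222.

>>> play_rows(series=[{"slide": [0.5, -0.5338, -0.05], "dr": [0, 0, -0.7222], "hand": 0.0}, {"slide": [0.5, -0.5338, -0.05], "dr": [0, 0, -0.7222], "hand": 0.0}, {"slide": [0.5, -0.5338, -0.05], "dr": [0, 0, -0.7222], "hand": 0.0}, {"slide": [0.5, -0.5338, -0.05], "dr": [0, 0, -0.7222], "hand": 0.0}, {"slide": [0.5, -0.5338, -0.05], "dr": [0, 0, -0.7222], "hand": 0.0}, {"slide": [0.5, -0.5338, -0.05], "dr": [0, 0, -0.7222], "hand": 0.0}, {"slide": [0.5, -0.5338, -0.05], "dr": [0, 0, -0.7222], "hand": 0.0}, {"slide": [0.5, -0.5338, -0.05], "dr": [0, 0, -0.7222], "hand": 0.0}, {"slide": [0.5, -0.5338, -0.05], "dr": [0, 0, -0.7222], "hand": 0.0}, {"slide": [0.5, -0.5338, -0.05], "dr": [0, 0, -0.7222], "hand": 0.0}, {"slide": [0.5, -0.5338, -0.05], "dr": [0, 0, -0.7222], "hand": 0.0}, {"slide": [0.5, -0.5338, -0.05], "dr": [0, 0, -0.7222], "hand": 0.0}, {"slide": [0.5, -0.5338, -0.05], "dr": [0, 0, -0.7222], "hand": 0.0}, {"slide": [0.5, -0.5338, -0.05], "dr": [0, 0, -0.7222], "hand": 0.0}])

```text
time: 3.2
tool_pos: [0.4463, -0.0034, 0.2627]
eef_rot: [0.0, 0.701, 0.713, -0.0]
wrist_force: [0.5, -0.9, -1.1]
opening: 0.0439
grip_force: 0.0
```

```bash
cat > b.py <<'E'
from h import *
np.set_printoptions(precision=4,suppress=True)
p=manip.capture("wrist"); cv2.imwrite("pics/w1.png",p["color"][:,:,::-1])
for l in["drawer_front","drawer_floor","unit","rod_butt","rod","turner"]:
    r=manip.pinpoint(l,p)
    if r:
        z={"drawer_front":.075,"drawer_floor":.02,"unit":0,"rod_butt":.033,"rod":.02,"turner":.02}[l]
        print(l,np.array(r[0]["pixel"]),r[0]["score"],atz(ray(p,r[0]["pixel"]),z))
o=manip.observe(); print(o["tool_pos"],o["eef_rot"],o["joint_pos"],o["time"],o["opening"])
import pickle; pickle.dump(p,open("w1.pkl","wb"))
E
python3 b.py
```

```text
drawer_front [312.1 262.7] 0.57 [ 0.4904 -0.0943  0.075 ]
drawer_floor [307.3 180.2] 0.75 [ 0.486  -0.0077  0.02  ]
unit [309.7 119.5] 0.78 [0.4878 0.0658 0.    ]
rod_butt [270.5 234.6] 0.62 [ 0.4411 -0.0761  0.033 ]
rod [274.9 114. ] 0.85 [0.4442 0.0717 0.02  ]
turner [346.8 114.5] 0.89 [0.5299 0.0728 0.02  ]
[ 0.4461 -0.0048  0.2626] [-0.      0.7026  0.7116 -0.    ] [-0.0375  0.1023  1.968  -0.      1.0714 -0.0501] 3.55 0.04425574783329084
```

View pics/w1.png

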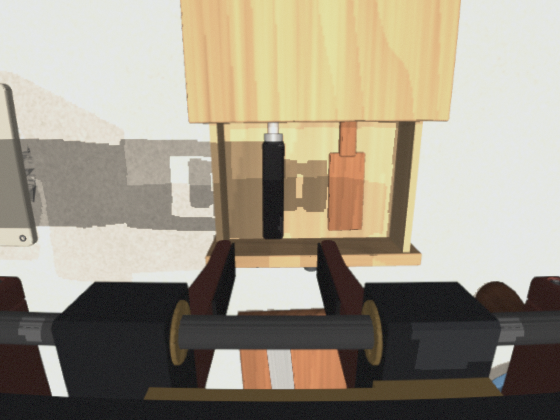

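The wrist view shows the handle at columns 263–285, rows 141–238, parallel to the drawer. The turner blade is at (346, 190), and the panel edge is at row 121. Next I'll fit the handle's outline in both views.

```bash
cat > c.py <<'E'
from h import *
import pickle
np.set_printoptions(precision=4,suppress=True)
p=pickle.load(open("w1.pkl","rb")); t=manip.capture("top")
def ends(p,roi):
    x0,y0,x1,y1=roi; g=p["color"][y0:y1,x0:x1].max(2)
    m=(g<60).astype(np.uint8); n,l,s,c=cv2.connectedComponentsWithStats(m); k=1+s[1:,4].argmax()
    q=np.argwhere(l==k)[:,::-1].astype(np.float32)+[x0,y0]; r=cv2.minAreaRect(q.astype(np.float32)); b=cv2.boxPoints(r)
    return r,b
# wrist handle
r,b=ends(p,(250,125,298,245)); print("wrist",r)
bs=b[np.argsort(b[:,1])]; fa=bs[:2].mean(0); nb=bs[2:].mean(0)
print("far/near @z.046",atz(ray(p,fa),.046),atz(ray(p,nb),.046))
for q in bs: print(q,atz(ray(p,q),.046))
# panel edge corners/ drawer front (by eye): wrist
for n,px,z in[("panelL",(188,122),.097),("panelR",(449,121),.097),("frontL",(209,266),.075),("frontR",(419,262),.075)]: print(n,atz(ray(p,px),z))
cv2.imwrite("pics/t1.png",t["color"][:,:,::-1])
for n in["rod_butt","drawer_front","turner"]:
    q=manip.pinpoint(n,t); print(n,[ (a["pixel"],a["score"]) for a in q[:1]])
P0=cv2.imread("pics/top0.png"); t2=dict(t); t2["color"]=P0
r,b=ends(t2,(238,270,302,294)); print("top",r); bs=b[np.argsort(b[:,0])]; ft=bs[:2].mean(0); nt=bs[2:].mean(0)
print("tri far",tri([ray(p,fa),ray(t,ft)]),"near",tri([ray(p,nb),ray(t,nt)]))
E
python3 c.py
```

```text
wrist ((273.0, 190.0), (96.0, 20.0), 90.0)
far/near @z.046 [0.4426 0.0409 0.046 ] [ 0.4443 -0.0756  0.046 ]
[263. 142.] [0.4312 0.0407 0.046 ]
[283. 142.] [0.454  0.0411 0.046 ]
[283. 238.] [ 0.4566 -0.0753  0.046 ]
[263. 238.] [ 0.432  -0.0758  0.046 ]
panelL [0.3601 0.0631 0.097 ]
panelR [0.6153 0.0694 0.097 ]
frontL [ 0.37   -0.1007  0.075 ]
frontR [ 0.6165 -0.0919  0.075 ]
rod_butt []
drawer_front [([304.7, 258.9], 0.88)]
turner [([228.4, 239.0], 0.95)]
top ((270.12933349609375, 281.268798828125), (12.055071830749512, 54.03580093383789), 88.26429748535156)
tri far (array([0.4428, 0.042 , 0.06  ]), [6.303344419495079e-05, 6.30334441949022e-05]) near (array([ 0.4442, -0.0765,  0.0437]), [0.00016867357939328998, 0.00016867357939325529])
```

Scaled: 0.237 m is 0.2963, -0.003 m is -0.0038.

>>> play_rows(series=[{"slide": [-0.0019, -0.0038, 0.0625], "dr": [0, 0, 0], "hand": 0}, {"slide": [-0.0019, -0.0038, 0.125], "dr": [0, 0, 0], "hand": 0}, {"slide": [-0.0019, -0.0038, 0.1875], "dr": [0, 0, 0], "hand": 0}, {"slide": [-0.0019, -0.0038, 0.2375], "dr": [0, 0, 0], "hand": 0}, {"slide": [-0.0019, -0.0038, 0.275], "dr": [0, 0, 0], "hand": 0}, {"slide": [-0.0019, -0.0038, 0.2875], "dr": [0, 0, 0], "hand": 0}, {"slide": [-0.0019, -0.0038, 0.2963], "dr": [0, 0, 0], "hand": 0}, {"slide": [-0.0019, -0.0038, 0.2963], "dr": [0, 0, 0], "hand": 0}, {"slide": [-0.0019, -0.0038, 0.2963], "dr": [0, 0, 0], "hand": 0}])

```text
time: 4.65
tool_pos: [0.4444, -0.0055, 0.0268]
eef_rot: [0.001, 0.702, 0.712, 0.001]
wrist_force: [-1.4, -0.1, 0.3]
opening: 0.0441
grip_force: 0.0
```

```bash
python3 - <<'E'
from h import *
p=manip.capture("wrist"); cv2.imwrite("pics/w2.png",p["color"][:,:,::-1])
o=manip.observe();print(o["tool_pos"],o["wrist_force"],o["time"])
E
```

```text
[ 0.44443474 -0.00550499  0.02693102] [ 0.05488845 -0.31426456 -0.3866349 ] 4.7
```

View pics/w2.png

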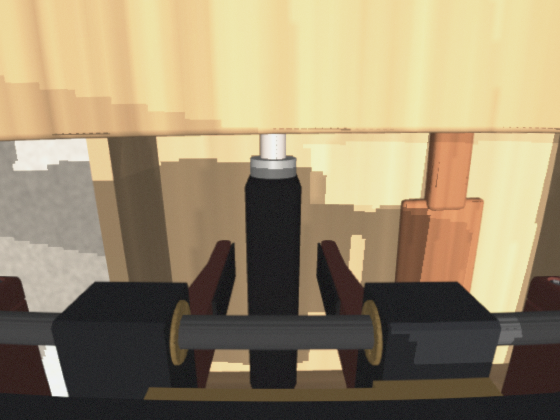

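The handle sits centred between the fingers, at columns 247–301. I'll go down 3 mm more and close.

Scaled: 0.003 m is 0.0038, -0.0005 m is -0.0006.

>>> play_rows(series=[{"slide": [0, -0.0006, 0.0038], "dr": [0, 0, 0], "hand": 0}, {"slide": [0, -0.0006, 0.0038], "dr": [0, 0, 0], "hand": -1}, {"slide": [0, -0.0006, 0.0038], "dr": [0, 0, 0], "hand": -1}, {"slide": [0, -0.0006, 0.0038], "dr": [0, 0, 0], "hand": -1}, {"slide": [0, -0.0006, 0.0038], "dr": [0, 0, 0], "hand": -1}, {"slide": [0, -0.0006, 0.0038], "dr": [0, 0, 0], "hand": -1}, {"slide": [0, -0.0006, 0.0038], "dr": [0, 0, 0], "hand": -1}])

```text
time: 5.4
tool_pos: [0.443, -0.0055, 0.0229]
eef_rot: [0.0, 0.702, 0.712, 0.0]
wrist_force: [-1.1, -1.3, 6.0]
opening: 0.0257
grip_force: 30.0
```

```bash
cat > d.py <<'E'
import numpy as np
def tcp(X,Z,t):
    t=np.radians(t);c,s=np.cos(t),np.sin(t); return np.array([X+.229*c+.010*s, Z+.229*s-.010*c])
def gen(wps,base,tb):
    b=tcp(*base,tb) if np.ndim(base) else base
    T=np.radians(tb)
    for X,Z,t in wps:
        d=tcp(X,Z,t)-b   # dX,dZ ; tool x axis=(-c,-s), tool z=(s,-c)
        c,s=np.cos(T),np.sin(T)
        r=np.radians(t)
        m=[.085-(Z-X*np.tan(r)+.006/np.cos(r)) if X<0 else 9, Z+(.150-X)*np.tan(r)-.013/np.cos(r)-.075, Z-.013*np.cos(r)-.02]
        print('{"slide": [%.3f, 0, %.3f], "dr": [0, %.1f, 0], "hand": -1},'%(-c*d[0]-s*d[1], s*d[0]-c*d[1],-(t-tb)), np.round(m,3))
B=(-.158,.033)
print("phase1"); gen([(-.157,.0345,1),(-.156,.036,2),(-.155,.037,3.5),(-.154,.038,5),(-.153,.038,6.5),(-.152,.038,8),(-.152,.038,9.5),(-.152,.038,11),(-.152,.038,12)],B,0)
print("phase2"); gen([(-.145,.038,12.5),(-.136,.038,13),(-.126,.038,14),(-.115,.038,15),(-.103,.038,16),(-.09,.038,17.5),(-.077,.039,19),(-.063,.04,20.5),(-.05,.04,22),(-.036,.041,23.5),(-.022,.042,25),(-.008,.043,26.5),(.006,.045,28),(.02,.048,29),(.033,.054,30)],(-.152,.038),12)
E
python3 d.py
```

```text
phase1
{"slide": [-0.001, 0, -0.005], "dr": [0, -1.0, 0], "hand": -1}, [ 0.042 -0.048  0.002]
{"slide": [-0.002, 0, -0.011], "dr": [0, -2.0, 0], "hand": -1}, [ 0.038 -0.041  0.003]
{"slide": [-0.003, 0, -0.018], "dr": [0, -3.5, 0], "hand": -1}, [ 0.033 -0.032  0.004]
{"slide": [-0.004, 0, -0.025], "dr": [0, -5.0, 0], "hand": -1}, [ 0.028 -0.023  0.005]
{"slide": [-0.005, 0, -0.031], "dr": [0, -6.5, 0], "hand": -1}, [ 0.024 -0.016  0.005]
{"slide": [-0.005, 0, -0.037], "dr": [0, -8.0, 0], "hand": -1}, [ 0.02  -0.008  0.005]
{"slide": [-0.005, 0, -0.043], "dr": [0, -9.5, 0], "hand": -1}, [0.015 0.    0.005]
{"slide": [-0.004, 0, -0.049], "dr": [0, -11.0, 0], "hand": -1}, [0.011 0.008 0.005]
{"slide": [-0.003, 0, -0.053], "dr": [0, -12.0, 0], "hand": -1}, [0.009 0.014 0.005]
phase2
{"slide": [-0.007, 0, -0.001], "dr": [0, -0.5, 0], "hand": -1}, [0.009 0.015 0.005]
{"slide": [-0.016, 0, -0.001], "dr": [0, -1.0, 0], "hand": -1}, [0.009 0.016 0.005]
{"slide": [-0.026, 0, -0.003], "dr": [0, -2.0, 0], "hand": -1}, [0.009 0.018 0.005]
{"slide": [-0.036, 0, -0.004], "dr": [0, -3.0, 0], "hand":
[... 256 characters left out ...]
, [0.013 0.028 0.007]
{"slide": [-0.086, 0, -0.017], "dr": [0, -8.5, 0], "hand": -1}, [0.015 0.031 0.008]
{"slide": [-0.098, 0, -0.021], "dr": [0, -10.0, 0], "hand": -1}, [0.018 0.032 0.008]
{"slide": [-0.111, 0, -0.025], "dr": [0, -11.5, 0], "hand": -1}, [0.022 0.033 0.009]
{"slide": [-0.124, 0, -0.029], "dr": [0, -13.0, 0], "hand": -1}, [0.026 0.033 0.01 ]
{"slide": [-0.137, 0, -0.033], "dr": [0, -14.5, 0], "hand": -1}, [0.031 0.032 0.011]
{"slide": [-0.150, 0, -0.038], "dr": [0, -16.0, 0], "hand": -1}, [9.    0.032 0.014]
{"slide": [-0.163, 0, -0.041], "dr": [0, -17.0, 0], "hand": -1}, [9.    0.03  0.017]
{"slide": [-0.176, 0, -0.048], "dr": [0, -18.0, 0], "hand": -1}, [9.    0.032 0.023]
```

Scaled: -0.053 m is -0.0663, -0.031 m is -0.0388, -12 degrees is -0.1333.

>>> play_rows(series=[{"slide": [-0.0013, 0, -0.0063], "dr": [0, -0.0111, 0], "hand": -1}, {"slide": [-0.0025, 0, -0.0138], "dr": [0, -0.0222, 0], "hand": -1}, {"slide": [-0.0038, 0, -0.0225], "dr": [0, -0.0389, 0], "hand": -1}, {"slide": [-0.005, 0, -0.0313], "dr": [0, -0.0556, 0], "hand": -1}, {"slide": [-0.0063, 0, -0.0388], "dr": [0, -0.0722, 0], "hand": -1}, {"slide": [-0.0063, 0, -0.0463], "dr": [0, -0.0889, 0], "hand": -1}, {"slide": [-0.0063, 0, -0.0538], "dr": [0, -0.1056, 0], "hand": -1}, {"slide": [-0.005, 0, -0.0613], "dr": [0, -0.1222, 0], "hand": -1}, {"slide": [-0.0038, 0, -0.0663], "dr": [0, -0.1333, 0], "hand": -1}, {"slide": [-0.0038, 0, -0.0663], "dr": [0, -0.1333, 0], "hand": -1}, {"slide": [-0.0038, 0, -0.0663], "dr": [0, -0.1333, 0], "hand": -1}])

```text
time: 6.5
tool_pos: [0.4426, -0.0084, 0.0754]
eef_rot: [0.074, 0.698, 0.708, -0.073]
wrist_force: [-0.4, 0.1, -2.9]
opening: 0.0258
grip_force: 30.0
```

```bash
python3 - <<'E'
from h import *
P=[manip.capture("wrist"),manip.capture("side")]
cv2.imwrite("pics/w3.png",np.hstack([cv2.resize(p["color"][:,:,::-1],(400,300)) for p in P]))
for p in P: print([ (q["pixel"],q["score"],atz(ray(p,q["pixel"]),.1)) for q in manip.pinpoint("rod_butt",p)[:1]])
o=manip.observe();print(o["tool_pos"],R.from_quat(np.roll(o["eef_rot"],-1)).as_matrix(),o["wrist_force"],o["ft_torque"],o["time"])
E
```

```text
[([273.5, 382.0], 0.76, array([ 0.442676  , -0.07839069,  0.1       ]))]
[([344.5, 208.9], 0.82, array([ 0.45204229, -0.07558025,  0.1       ]))]
[ 0.44265607 -0.00867539  0.07542312] [[-1.38574025e-02  9.99901172e-01  2.37045984e-03]
 [ 9.78091847e-01  1.40475436e-02 -2.07699314e-01]
 [-2.07712087e-01 -5.59645553e-04 -9.78189846e-01]] [-0.74245962  0.25852768 -2.6686841 ] [ 0.09386205 -0.03858219  0.02791742] 6.7
```

View pics/w3.png

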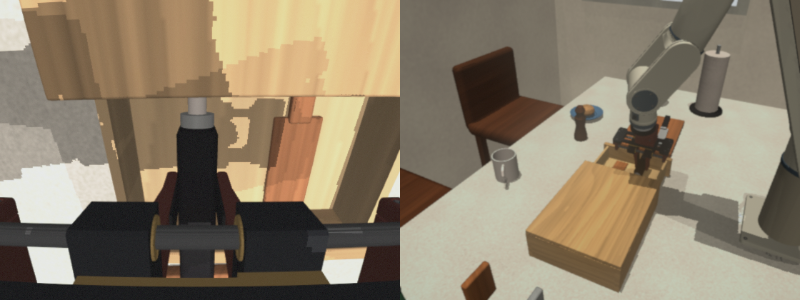

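The rod is held and hangs free: the wrist force is about its weight, and the butt sits near z = 0.1 at (273, 382) in the wrist view. Now I'll draw it out.

Scaled: -0.176 m is -0.22, -0.163 m is -0.2038, -18 degrees is -0.2.

>>> play_rows(series=[{"slide": [-0.0088, 0, -0.0013], "dr": [0, -0.0056, 0], "hand": -1}, {"slide": [-0.02, 0, -0.0013], "dr": [0, -0.0111, 0], "hand": -1}, {"slide": [-0.0325, 0, -0.0038], "dr": [0, -0.0222, 0], "hand": -1}, {"slide": [-0.045, 0, -0.005], "dr": [0, -0.0333, 0], "hand": -1}, {"slide": [-0.06, 0, -0.0075], "dr": [0, -0.0444, 0], "hand": -1}, {"slide": [-0.0763, 0, -0.0113], "dr": [0, -0.0611, 0], "hand": -1}, {"slide": [-0.0913, 0, -0.0163], "dr": [0, -0.0778, 0], "hand": -1}, {"slide": [-0.1075, 0, -0.0213], "dr": [0, -0.0944, 0], "hand": -1}, {"slide": [-0.1225, 0, -0.0263], "dr": [0, -0.1111, 0], "hand": -1}, {"slide": [-0.1388, 0, -0.0313], "dr": [0, -0.1278, 0], "hand": -1}, {"slide": [-0.155, 0, -0.0363], "dr": [0, -0.1444, 0], "hand": -1}, {"slide": [-0.1713, 0, -0.0413], "dr": [0, -0.1611, 0], "hand": -1}, {"slide": [-0.1875, 0, -0.0475], "dr": [0, -0.1778, 0], "hand": -1}, {"slide": [-0.2038, 0, -0.0513], "dr": [0, -0.1889, 0], "hand": -1}, {"slide": [-0.22, 0, -0.06], "dr": [0, -0.2, 0], "hand": -1}, {"slide": [-0.22, 0, -0.06], "dr": [0, -0.2, 0], "hand": -1}, {"slide": [-0.22, 0, -0.06], "dr": [0, -0.2, 0], "hand": -1}])

```text
time: 8.4
tool_pos: [0.4453, -0.1708, 0.1594]
eef_rot: [0.184, 0.678, 0.688, -0.181]
wrist_force: [-0.3, 0.0, -2.5]
opening: 0.0258
grip_force: 30.0
```

```bash
python3 - <<'E'
from h import *
P=[manip.capture("top"),manip.capture("side")]
cv2.imwrite("pics/w4.png",np.hstack([cv2.resize(p["color"][:,:,::-1],(400,300)) for p in P]))
for l in("rod_butt","rod_tip","rod_mid","board"):
    rs=[ray(p,q[0]["pixel"]) for p in P if (q:=manip.pinpoint(l,p))]
    if len(rs)>1: print(l,*tri(rs))
o=manip.observe();M=R.from_quat(np.roll(o["eef_rot"],-1)).as_matrix();print(o["tool_pos"],M,o["wrist_force"],o["time"])
t=o["tool_pos"]; print("exp butt",t+M@[-.071,0,-.01],"tip",t+M@[.229,0,-.01],"mid",t+M@[.079,0,-.01])
E
```

```text
rod_butt [ 0.45308725 -0.24696511  0.04810384] [0.019835540860075024, 0.019835540860074927]
board [ 0.57975762 -0.41781833 -0.41792425] [0.08083930788306487, 0.08083930788306497]
[ 0.44522314 -0.17051092  0.15913112] [[-1.28111519e-02  9.99892384e-01  7.14810404e-03]
 [ 8.65953390e-01  1.46688445e-02 -4.99909542e-01]
 [-4.99960598e-01 -2.14492181e-04 -8.66048125e-01]] [ 0.0831158  -0.9027148  -2.84511337] 8.9
exp butt [ 0.44606125 -0.22699452  0.2032888 ] tip [0.44221791 0.0327915  0.05330062] mid [ 0.44413958 -0.09710151  0.12829471]
```

View pics/w4.png

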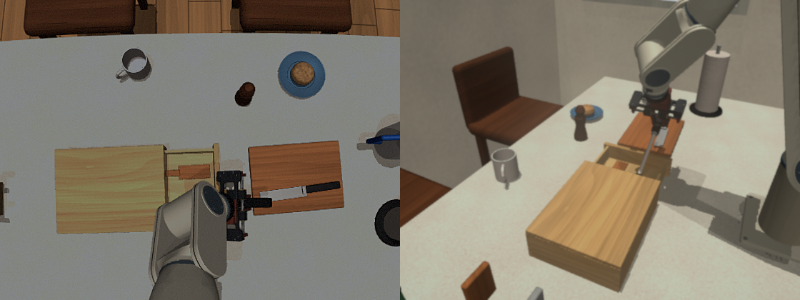

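Scaled: -0.261 m is -0.3263, -0.24 m is -0.3, 30 degrees is 0.3333.

>>> play_rows(series=[{"slide": [-0.0188, 0, -0.0325], "dr": [0, 0, 0], "hand": -1}, {"slide": [-0.0375, 0, -0.065], "dr": [0, 0, 0], "hand": -1}, {"slide": [-0.0563, 0, -0.0975], "dr": [0, 0, 0], "hand": -1}, {"slide": [-0.075, 0, -0.13], "dr": [0, 0, 0], "hand": -1}, {"slide": [-0.1, 0.0038, -0.1125], "dr": [0, 0.0333, 0], "hand": -1}, {"slide": [-0.125, 0.0075, -0.095], "dr": [0, 0.0667, 0], "hand": -1}, {"slide": [-0.15, 0.0113, -0.0775], "dr": [0, 0.1, 0], "hand": -1}, {"slide": [-0.175, 0.015, -0.06], "dr": [0, 0.1333, 0], "hand": -1}, {"slide": [-0.2, 0.02, -0.0425], "dr": [0, 0.1667, 0], "hand": -1}, {"slide": [-0.225, 0.025, -0.025], "dr": [0, 0.2, 0], "hand": -1}, {"slide": [-0.25, 0.03, -0.0075], "dr": [0, 0.2333, 0], "hand": -1}, {"slide": [-0.275, 0.0338, 0.01], "dr": [0, 0.2667, 0], "hand": -1}, {"slide": [-0.3, 0.0375, 0.0275], "dr": [0, 0.3, 0], "hand": -1}, {"slide": [-0.315, 0.04, 0.0375], "dr": [0, 0.3222, 0], "hand": -1}, {"slide": [-0.3263, 0.0413, 0.0438], "dr": [0, 0.3333, 0], "hand": -1}, {"slide": [-0.3263, 0.0413, 0.0438], "dr": [0, 0.3333, 0], "hand": -1}, {"slide": [-0.3263, 0.0413, 0.0438], "dr": [0, 0.3333, 0], "hand": -1}, {"slide": [-0.3263, 0.0413, 0.0438], "dr": [0, 0.3333, 0], "hand": -1}])

```text
time: 10.7
tool_pos: [0.4817, -0.4124, 0.2594]
eef_rot: [-0.0, 0.702, 0.713, -0.0]
wrist_force: [-0.3, -0.1, -2.6]
opening: 0.0259
grip_force: 30.0
```

```bash
python3 - <<'E'
from h import *
P=[manip.capture("top"),manip.capture("side")]
cv2.imwrite("pics/w5.png",np.hstack([cv2.resize(p["color"][:,:,::-1],(400,300)) for p in P]))
for l in("rod_butt","rod_tip","rod_mid","turner","knife"):
    rs=[]
    for p in P:
        q=manip.pinpoint(l,p)
        if q: print(l,q[0]["pixel"],round(q[0]["score"],2)); rs.append(ray(p,q[0]["pixel"]))
    if len(rs)>1: print(l,*tri(rs))
o=manip.observe();M=R.from_quat(np.roll(o["eef_rot"],-1)).as_matrix();t=o["tool_pos"];print(t,o["wrist_force"],o["time"],o["grip_force"],abs(o["qd"]).max())
for k,x in dict(butt=-.071,tip=.229,mid=.079).items():
    X=t+M@[x,0,-.01]; print(k,X,[proj(p,X) for p in P])
E
```

```text
rod_butt [384.0, 92.3] 0.59
rod_tip [361.5, 266.9] 0.87
rod_tip [356.6, 124.1] 0.92
rod_tip [ 0.4782732  -0.18392559  0.27732701] [0.002846580617866319, 0.002846580617866219]
rod_mid [440.7, 267.3] 0.64
rod_mid [374.0, 109.5] 0.8
rod_mid [ 0.47474282 -0.33274363  0.26516066] [0.0021407353629604347, 0.0021407353629604095]
turner [227.1, 243.4] 0.76
knife [414.8, 269.0] 0.62
knife [365.8, 185.8] 0.63
knife [ 0.46664902 -0.34616447  0.02064007] [0.003104568927224682, 0.003104568927224646]
[ 0.48172084 -0.41364812  0.25938559] [-0.0270073  -0.92795578 -2.77603285] 11.3 29.99770760536194 0.0014278949343853185
butt [ 0.4827466  -0.48464121  0.26938206] [array([519.5580318 , 262.03770784]), array([385.04802469,  91.25697745])]
tip [ 0.47841594 -0.18467247  0.26939695] [array([361.72049625, 268.15236205]), array([355.1225492 , 127.02269461])]
mid [ 0.48058127 -0.33465684  0.26938951] [array([442.72205321, 265.27714754]), array([371.49205857, 107.45847194])]
```

View pics/w5.png

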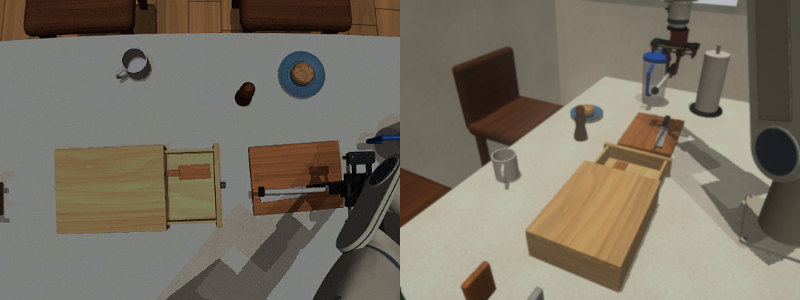

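The rod is level at about z = 0.27 with its middle over the board at (0.48, -0.33). The turner and knife have not moved, so I'm handing in.

```bash
python3 -c "
from workcell import manip
print(manip.finish_job())"
```

```text
the job is handed in; nothing more can be done
None
```

I handed the job in at about 11 s with the rod gripped by its handle, level about 27 cm above the counter and its middle over the board; the turner and knife measured in place and the mill looked unmoved, but no verdict was returned.

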